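# Take a pack of atom balls off its display peg

## Task

Take the wide pack of atom balls off its wire display peg: slide it along the wire and lift its hang hole over the upturned tip by feel, gently, without forcing the wire. Then set the pack down gently, standing upright, in the free well of the model-kit box and let go of it. Leave the narrow pack hanging on its own peg and do not disturb the mug or the molecule model.

Things in the scene. Friction and masses are not known exactly. Their poses are not given: they have to be found in the camera images.
- rack: Counter-top peg rack of dark steel, fixed: foot plate 170 x 330 mm, two posts and a cross bar 326 mm long with two 5 mm round wire display pegs. Origin on the table under the middle of the bar's front face; z up, y along the bar. The pegs run from that face along -x (to the robot at yaw 0). No part of the bar or clips stands over 4 mm above a peg's root.
- peg_left (a point): Root of the peg on the rack's +y side: its centre line where it leaves the bar's front face, 75 mm to +y of the rack's middle, 200 mm high. Each wire runs level 40 mm, straight on to 120 mm from the bar, then turns up 32 degrees for a further 15 mm to the centre of its round end (13 mm more reach, 8 mm more height if level). It springs about 0.1 mm per newton.
- peg_right (a point): Root of the other peg, 75 mm to -y of the rack's middle, same shape. Both wires were bent in use 40 mm from the bar: from there one slopes up and one down, by 6 to 10 degrees (0.10 to 0.17 rad), not measured, so the upturn starts 8 to 14 mm higher or lower than the root; this must be felt. Out there, over 12 N between pack and rack counts as forcing the wire.
- atom_pack: Pack to take: stiff upright white card 70 mm wide (y), 150 mm tall (z), 4 mm thick (x), 63 to 117 g, hanging plumb on either peg 22 to 34 mm from the bar (compare with peg_left, peg_right). Origin: middle of its lower edge, z up, x through the card. Its lowest 82 mm are a clear blister of black balls, 62 mm wide, 26 mm thick, alike on both faces.
- atom_hole (a point): Centre of the atom pack's hang hole, 101.8 mm above its lower edge: a rectangular window 20 mm wide (y) and 12.5 mm high through the 4 mm card. At rest its upper edge hangs on the wire. The card has 7.5 mm of play up and down on the straight wire, but only 2 to 4 mm on the upturned tip, depending on how the wire is bent.
- atom_header (a point): Middle of the atom pack's folded header, the top 30 mm of the pack (120 to 150 mm above its lower edge), 8 mm thick (x) and 70 mm wide (y), to be pinched across its thickness. Same axes as the pack. Fingers reaching below the header's lower edge will meet the upturned tip when the card is slid out.
- bond_pack: Bystander: the narrow pack, 44 mm wide, otherwise made like the atom pack but with white bond tubes in it, hanging on the other peg. Origin: middle of its lower edge.
- kit_box: Open grey plastic model-kit box, fixed on the table, 110 mm (x) by 104 mm (y), 65 mm high, walls 4 mm, with one cross wall 55 mm high halfway along x. The well on its +x side is full of bond tubes; the well on its -x side is free. Origin: centre of its underside.
- free_well (a point): Centre of the floor of the free well, 4 mm above the table; the well is 49 mm (x) by 96 mm (y) inside. Same axes as the box. Over 40 N between pack and box counts as dropped or rammed. The pack stands in it with its width along y, either face forward, its lower edge on the floor.
- mug: Bystander: white mug, 80 mm across, 95 mm high. Origin: centre of its underside.
- molecule: Bystander: ball-and-stick molecule model of one black and four white balls, about 95 mm wide, 85 mm high. Origin on the table under its middle ball.
There are look-alikes about, which are no part of the job. There is more than one size of the atom_pack; the job needs the largest.

How it is judged:
By the outcome, as a careful person would: the job done as asked, in the order asked, and still so for the second after the job is handed in, with the robot touching nothing.
It also fails if it takes over 72 s, if anything falls off the work surface, if the arm or the gripper's body presses on something with over 40 N, if the wrist force passes 120 N, or if a joint passes its speed limit or range.

## Robot

A 6-joint arm with a two-finger parallel gripper is mounted at the origin on the work surface. World frame = base frame: x ahead of the robot, y to its left, z up, the work surface at z = 0. Lengths are in mm, angles in rad, forces in N, time in s.
With the tool pointing down it reaches from about 350 to 875 mm from the base axis. Payload 4.2 kg.
Tool frame: the origin (TCP) lies at the very end of the fingers, on their centre line; the grasp point (between the pads) lies 19 mm behind it (arm.pinch_z is the distance from the TCP to the grasp point, in mm); x points along the fingers, y is the direction in which the jaws open and shut, and the axes are right-handed (so a half turn about x gives the same grasp; the last joint's range is limited). The gripper opens to 85 mm and grips with 20 to 120 N. Pads are 22 mm wide; open, the fingers measure 114 mm over their backs; the gripper's body (76 mm by 85 mm) begins 54 mm behind the grasp point. The pads swing forward as they close: fully open they stand 13 mm farther back than shut.
Start: joints at [1.504, 0.385, 0.008, 0, -1.194, -0.259], TCP at [200.009, 592.111, 231.312] pointing down, gripper open.
Joint ranges: [-3.14, 3.14], [-1.21, 2.06], [-1.07, 1.41], [-3.16, 2.05], [-2.99, -0.16], [-3.1, 3.1]. Speed limits (rad/s): [2.79, 2.79, 3.14, 3.14, 3.14, 3.14].

## Interface

Orientations are given as a unit quaternion [x, y, z, w].
In Python, from bench import arm gives the robot as it stands.
- The arm moves only by the tool drive_tool, never from a script. Its argument "motion" is a list of rows, each a list of 4 numbers: the shift along the tool's x, y, z in mm, then the turn about the tool's x in degrees. In form: [[dx, dy, dz, spin], ...]. A call has 1 to 10 rows; each row shifts and turns the commanded pose from where the row before left it, along the tool's axes as they then stand; what a row does not reach is not made up. A row lasts 1/12 s, in which the tool goes at most 41.7 mm and 7.16 degrees, less where a joint would pass 70% of its speed; a pose out of reach is approached as far as the arm can. A call with a gripper value outside its range is refused whole. "grip" is the finger opening in mm, from 0 to 85.4, set as the call begins (left out, the last holds). The fingers move at their own pace and stop on an object; the grip force is fixed at half the most. Time passes only in rows, so rows that do not move let the fingers close. It gives the time, the measured TCP pose, the force and the opening at its end, in the units of the state.
- arm.read_state(): the state, without advancing time (a new reading comes with each control period).
- arm.get_image(name): name is "scene" or "top"; returns the picture (400x640x3 uint8, red, green, blue); there is no depth.
- arm.calibration(name): a dict with "K" (3x3 intrinsics, pixels), "eye" and "attitude" of the camera in the world. Camera axes: x right, y up, looking along -z (the intrinsics and any distortion apply to the point x, -y, -z); pixel columns grow to the right and rows downward; lengths in mm; the calibration is good to about 2 mm. A picture is of the moment at which its call begins. calibration takes no time and is no camera call.
- arm.job_done(): hands the job in, once; it reports no verdict.
The state is a dict: "clock": time; "joints": joint angles; "joint_vel": joint speeds; "joint_efforts": joint torques, N m; "position": TCP position; "ee_rot": TCP orientation; "contact_force": force on the tool from outside, world axes, zero at the start; "wrist_torque": the same for the moment, N m; "gripper_width": finger opening in mm.
Only numpy, scipy, OpenCV 4.12 (cv2) and the standard library are available. Lean on these libraries where they do the work, as an engineer would, in place of code of your own. Each camera call takes 0.05 s, during which the arm holds its last target. There are 200 camera calls.

## Working session

There is one attempt and no reset: what is moved stays moved. The work goes in short steps, Python scripts to look and compute and a tool call to move; the robot and the scene stay as the last step left them, time stands still between calls to the robot, and variables do not carry over. Pictures are saved under pics/ and viewed, about 8 in all and at most 12, crops included, and the job is handed in when it is done.

Besides the shell and the picture viewer there is one more tool, called as a command line: name --pt "numbers of a row" for each row, then --argument value for the rest. drive_tool: Moves the arm, as the interface text tells. Its arguments: {"type":"object","properties":{"motion":{"type":"array"},"grip":{"type":"number"}},"required":["motion"]}

```bash
mkdir -p pics; ls
python3 - <<'E'
from bench import arm
import cv2,json
for n in("scene","top"):
    cv2.imwrite(f"pics/{n}0.png",arm.get_image(n)[:,:,::-1]); print(n,arm.calibration(n))
print(arm.read_state(),arm.pinch_z)
E
```

```text
pics
scene {'K': array([[436.41386235,   0.        , 318.33074656],
       [  0.        , 436.41386235, 197.91907872],
       [  0.        ,   0.        ,   1.        ]]), 'eye': array([1229.88609948, -580.61327729,  993.5194521 ]), 'attitude': array([0.36581248, 0.180104  , 0.37931677, 0.83057965])}
top {'K': array([[368.83106477,   0.        , 316.30509878],
       [  0.        , 368.83106477, 193.62072814],
       [  0.        ,   0.        ,   1.        ]]), 'eye': array([ 441.49045124,   -7.96258848, 1141.23743745]), 'attitude': array([ 0.03673938, -0.01949615, -0.70309425,  0.70987928])}
{'clock': 0.1, 'joints': array([ 1.50358134e+00,  3.85489413e-01,  6.75149966e-03, -4.14537072e-04,
       -1.19401789e+00, -2.58577412e-01]), 'joint_vel': array([ 0.00087266, -0.00177204,  0.00251884,  0.00233839, -0.00054741,
        0.00010978]), 'joint_efforts': array([-8.03148178e-04, -3.93323457e+01,  1.88924879e+01,  4.19791594e+00,
       -2.65350121e-03,  7.69161119e-06]), 'position': array([199.87244353, 591.6212468 , 230.3238295 ]), 'ee_rot': array([-0.69766737,  0.11543219,  0.69780621,  0.11402693]), 'contact_force': array([ 0.68230583,  0.2318247 , -0.55653133]), 'wrist_torque': array([ 0.02885569, -0.02299639, -0.02728703]), 'gripper_width': 85.33992580216324} 18.700000000000003
```

View pics/scene0.png

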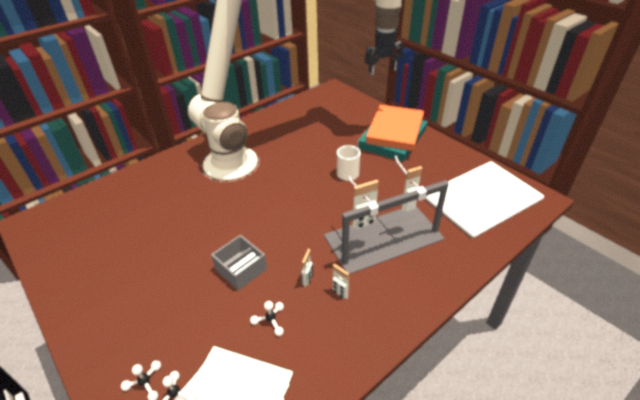

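View pics/top0.png

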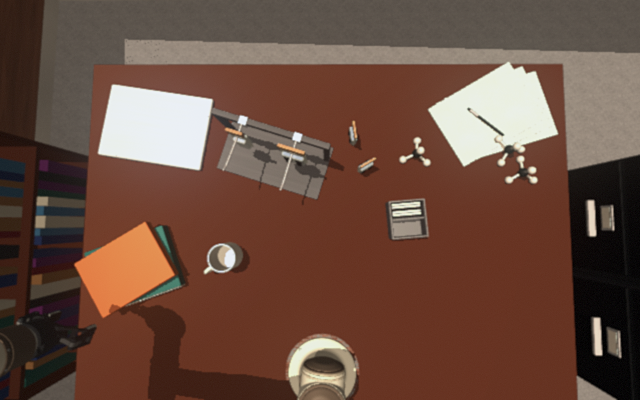

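Scene: wide pack at about (366,200), on the peg nearer the camera; narrow pack at (413,185). Box at (240,262). Top: wide pack header at (292,153), narrow at (235,133), box at (408,219), mug at (224,257), molecule at (416,153).

```bash
cat > h.py <<'E'
import numpy as np, cv2
from scipy.spatial.transform import Rotation as R
from bench import arm
def ray(n,u,v):
    c=arm.calibration(n);d=np.linalg.inv(c["K"])@[u,v,1]
    return np.array(c["eye"]),R.from_quat(c["attitude"]).apply(d*[1,-1,-1])
def onz(n,u,v,z):
    e,d=ray(n,u,v);return e+d*(z-e[2])/d[2]
def proj(n,p):
    c=arm.calibration(n);q=R.from_quat(c["attitude"]).inv().apply(np.array(p)-c["eye"])*[1,-1,-1]
    q=c["K"]@q;return q[:2]/q[2]
def two(a,b):
    (e,d),(f,g)=ray("top",*a),ray("scene",*b)
    s=np.linalg.lstsq(np.c_[d,-g],f-e,rcond=None)[0]
    p,q=e+d*s[0],f+g*s[1];return (p+q)/2,np.linalg.norm(p-q)
E
python3 - <<'E'
import cv2
t=cv2.imread("pics/top0.png");s=cv2.imread("pics/scene0.png")
cv2.imwrite("pics/c1.png",cv2.resize(t[100:205,205:340],None,fx=5.5,fy=5.5,interpolation=cv2.INTER_CUBIC))
b=cv2.resize(t[190:250,380:440],(390,390),interpolation=cv2.INTER_CUBIC)
c=cv2.resize(s[145:275,320:450],(390,390),interpolation=cv2.INTER_CUBIC)
import numpy as np
cv2.imwrite("pics/c2.png",np.hstack([b,c]))
E
```

```text
(no output)
```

View pics/c1.png

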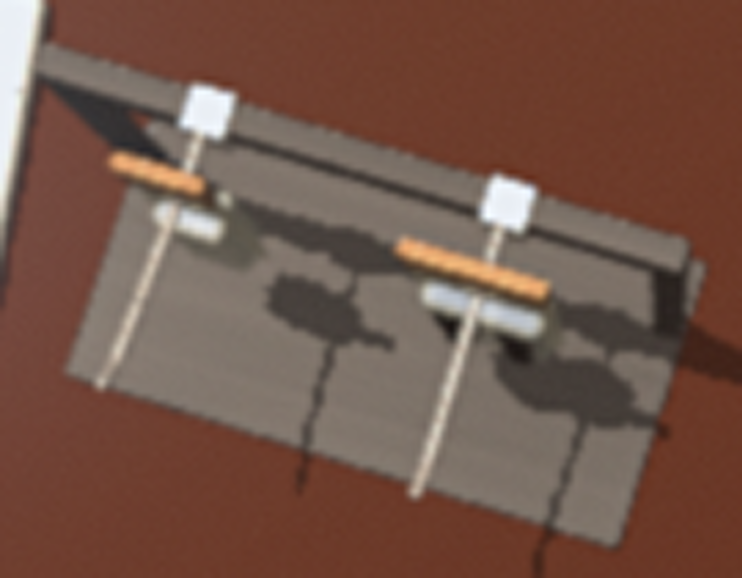

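View pics/c2.png

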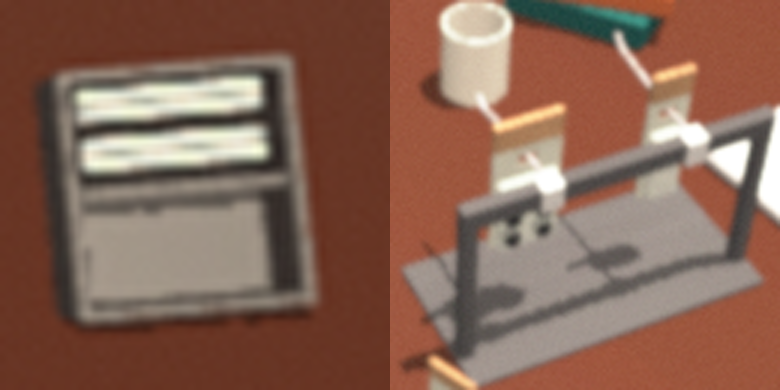

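Run:
```python
from h import *
np.set_printoptions(precision=1,suppress=True)
T=lambda x,y:(205+(x+.5)/5.5-.5,100+(y+.5)/5.5-.5)
S=lambda x,y:(320+(x-390+.5)/3-.5,145+(y+.5)/3-.5)
B=lambda x,y:(380+(x+.5)/6.5-.5,190+(y+.5)/6.5-.5)
print("tipR",two(T(415,493),S(482,98))); print("tipL",two(T(100,384),S(618,36)))
for p in((48,43),(690,237),(685,268),(40,75)): print("bar",onz("top",*T(*p),203))
for p in((617,547),(66,375)): print("plate",onz("top",*T(*p),4))
for p in((209,112),(508,205)): print("clip",onz("top",*T(*p),204))
c=[onz("top",*B(*p),65) for p in((55,75),(292,57),(315,303),(78,322))]
for q in c: print("box",q)
print(np.mean(c,0),[np.linalg.norm(c[i]-c[i-1]) for i in range(4)],[np.degrees(np.arctan2(*(c[a]-c[b])[1::-1])) for a,b in((0,3),(1,2))])
f=[onz("top",*B(*p),4) for p in((85,205),(268,205),(272,292),(92,298))]
print("floor",f)
# orange masks
for n in("top","scene"):
    im=cv2.imread(f"pics/{n}0.png");h=cv2.cvtColor(im,cv2.COLOR_BGR2HSV)
    m=cv2.inRange(h,(8,60,120),(22,255,255))
    if n=="top": m[:, :200]=0
    k,l,st,ce=cv2.connectedComponentsWithStats(m)
    for i in range(1,k):
        if st[i,4]>12 and 200<ce[i][0]<460 and 90<ce[i][1]<300:
            ys,xs=np.nonzero(l==i); print(n,st[i],ce[i],cv2.minAreaRect(np.c_[xs,ys].astype(np.float32)))
            if n=="top": print(onz(n,*ce[i],244))
```

```text
tipR (array([529. , 111.4, 190.7]), np.float64(3.894645949216995))
tipL (array([574.6, 253. , 220.1]), np.float64(0.754314243790565))
bar [740.4 287.5 203. ]
bar [648.3 -18.7 203. ]
bar [633.5 -16.5 203. ]
bar [724.8 290.9 203. ]
plate [515.2  18.7   4. ]
plate [610.5 333.5   4. ]
clip [706.9 209.3 204. ]
clip [662.9  66.9 204. ]
box [ 507.1 -190.2   65. ]
box [ 516.1 -295.7   65. ]
box [ 406.9 -304.5   65. ]
box [ 397.4 -199.9   65. ]
[ 456.9 -247.6   65. ] [np.float64(110.15847150778197), np.float64(105.86448281319716), np.float64(109.52845509914249), np.float64(105.02853516841596)] [np.float64(5.016371294598999), np.float64(4.578822015018015)]
floor [array([ 449.6, -214.3,    4. ]), array([ 450.5, -300. ,    4. ]), array([ 409.9, -301.3,    4. ]), array([ 406.1, -217.4,    4. ])]
top [352 120   5  19  63] [354.1 128.5] ((354.4189453125, 129.0135040283203), (18.248287200927734, 3.7811765670776367), 80.53767395019531)
[675.1 -77.5 244. ]
top [224 127  18   9  77] [232.5 130.9] ((232.5346221923828, 130.87307739257812), (17.979686737060547, 4.209878444671631), 15.255120277404785)
[667
[... 5175 characters left out ...]
1   9  15  40] [326.4 249.9] ((325.8013610839844, 248.63702392578125), (13.459732055664062, 7.607674598693848), 69.44395446777344)
scene [322 260  73  40 621] [354.  279.3] ((357.8819885253906, 283.51123046875), (74.65335845947266, 35.97752380371094), 12.994616508483887)
scene [317 282  11   9  33] [321.  285.6] ((322.0, 286.0), (10.0, 8.0), 0.0)
scene [200 285  10   9  26] [204.7 289.2] ((204.9600067138672, 289.2200012207031), (5.0, 10.399999618530273), 36.869895935058594)
scene [371 289  27  17  90] [382.5 297.1] ((383.9000244140625, 298.7000427246094), (28.174455642700195, 12.074767112731934), 26.56505012512207)
scene [384 293  14   5  22] [390.7 294.9] ((390.5, 295.0), (4.0, 13.0), 90.0)
```

```bash
cat >> h.py <<'E'
def go(target,yaw=None):
    s=arm.read_state();M=R.from_quat(s["ee_rot"]).as_matrix()
    print("clk %.2f pos"%s["clock"],s["position"].round(1),"F",s["contact_force"].round(2),"w",s["gripper_width"].round(1),"j6",s["joints"][5].round(2))
    print("axes",M.T.round(3).tolist())
    if yaw is not None:
        a=np.array([np.cos(yaw),np.sin(yaw),0]); yy,zz=M[:,1],M[:,2]
        th=np.degrees(np.arctan2(a@zz,a@yy)); print("spin",th,"or",(th+360)%360-180)
        for t in (th,(th+360)%360-180):
            N=M@R.from_euler("x",t,degrees=True).as_matrix()
            print("  after spin",t.round(2),"shift",(N.T@(np.array(target)-s["position"])).round(1))
    print("shift now",(M.T@(np.array(target)-s["position"])).round(1))
yaw=-0.295
rx=np.array([np.cos(yaw),np.sin(yaw),0]);ry=np.array([-np.sin(yaw),np.cos(yaw),0]);rz=np.array([0,0,1.])
E
python3 - <<'E'
from h import *
np.set_printoptions(precision=1,suppress=True)
T=lambda x,y:(205+(x+.5)/5.5-.5,100+(y+.5)/5.5-.5)
S=lambda x,y:(320+(x-390+.5)/3-.5,145+(y+.5)/3-.5)
root=np.array([657.2,66.2,200]);c=np.array([628,78,0])
for a,b in((4,35),(4,-35),(-4,35),(-4,-35)):
  for z in (244.5,214.5):
    p=c+a*rx+b*ry+[0,0,z];t=proj("top",p);s=proj("scene",p)
    print(a,b,z,"crop1",(t-[205,100]+.5)*5.5,"crop2",(s-[320,145]+.5)*3+[390,0])
for sl in(.1,.135,.17):
    p=root-rx*(40+80*np.cos(sl)+15*np.cos(.559-sl))+rz*(-80*np.sin(sl)+15*np.sin(.559-sl));t=proj("top",p);s=proj("scene",p)
    print(sl,p,"crop1",(t-[205,100]+.5)*5.5,"crop2",(s-[320,145]+.5)*3+[390,0])
go([628,78,290],yaw)
E
```

```text
4 35 244.5 crop1 [404.6 229.7] crop2 [568.7 112.3]
4 35 214.5 crop1 [412.8 244. ] crop2 [566.3 137.8]
4 -35 244.5 crop1 [552.7 275.2] crop2 [498.4 133.9]
4 -35 214.5 crop1 [556.2 288.1] crop2 [497.2 159.5]
-4 35 244.5 crop1 [399.1 246.5] crop2 [564.3 107.1]
-4 35 214.5 crop1 [407.5 260.2] crop2 [562.  132.6]
-4 -35 244.5 crop1 [547.3 292.1] crop2 [494.3 128.5]
-4 -35 214.5 crop1 [551.  304.4] crop2 [493.1 154.1]
0.1 [529.9 104.9 198.7] crop1 [424.1 487.5] crop2 [476.4  95.7]
0.135 [530.  104.9 195.4] crop1 [425. 488.] crop2 [476.4  98.4]
0.17 [530.2 104.8 192.2] crop1 [426.  488.2] crop2 [476.4 101.1]Traceback (most recent call last):
  File "<stdin>", line 13, in <module>
  File "h.py", line 18, in go
    print("clk %.2f pos"%s["clock"],s["position"].round(1),"F",s["contact_force"].round(2),"w",s["gripper_width"].round(1),"j6",s["joints"][5].round(2))
                                                                                               ^^^^^^^^^^^^^^^^^^^^^^^^
AttributeError: 'float' object has no attribute 'round'
```

```bash
sed -i 's/s\["gripper_width"\].round(1)/round(float(s["gripper_width"]),1)/' h.py
python3 - <<'E'
from h import *
np.set_printoptions(precision=2,suppress=True)
T=lambda x,y:(205+(x+.5)/5.5-.5,100+(y+.5)/5.5-.5)
a=onz("top",*T(497,233),200);b=onz("top",*T(415,493),194);print("R",a,b,np.arctan2(*(a-b)[1::-1]))
a=onz("top",*T(196,137),200);b=onz("top",*T(100,384),219);print("L",a,b,np.arctan2(*(a-b)[1::-1]))
go([628,78,290],yaw)
E
```

```text
R [650.36  72.21 200.  ] [527.49 109.46 194.  ] -0.2943232875044449
L [695.88 216.16 200.  ] [574.5  253.03 219.  ] -0.2949075733707046
clk 0.10 pos [199.9 591.6 230.3] F [ 0.68  0.23 -0.56] w 85.3 j6 -0.26
axes [[-0.001, -0.002, -1.0], [-0.32, -0.947, 0.002], [-0.947, 0.32, -0.0]]
spin -91.77303895042841 or 88.22696104957157
  after spin -91.77 shift [-58.9 559.  367.1]
  after spin 88.23 shift [ -58.9 -559.  -367.1]
shift now [ -58.9  349.6 -570.1]
```

drive_tool --pt "-6 0 0 7" --pt "-6 0 0 7" --pt "-6 0 0 7" --pt "-6 0 0 7" --pt "-6 0 0 7" --pt "-6 0 0 7" --pt "-6 0 0 7" --pt "-6 0 0 7" --pt "-6 0 0 7" --pt "-6 0 0 7" --grip 45

```text
clock: 0.93
position: [199.9, 591.8, 290.9]
ee_rot: [0.504, -0.496, -0.504, -0.495]
contact_force: [0.4, -0.4, 0.3]
gripper_width: 45.0
```

drive_tool --pt "0 0 0 7" --pt "0 0 0 7" --pt "0 0 0 4.2" --pt "0 -30 -20 0" --pt "0 -30 -20 0" --pt "0 -30 -20 0" --pt "0 -30 -20 0" --pt "0 -30 -20 0" --pt "0 -30 -20 0" --pt "0 -30 -20 0"

```text
clock: 1.77
position: [360.9, 395.5, 291.0]
ee_rot: [-0.421, 0.568, 0.421, 0.568]
contact_force: [1.3, 0.2, -0.7]
gripper_width: 44.9
```

drive_tool --pt "0 -30 -20 0" --pt "0 -30 -20 0" --pt "0 -30 -20 0" --pt "0 -30 -20 0" --pt "0 -30 -20 0" --pt "0 -30 -20 0" --pt "0 -30 -20 0" --pt "0 -30 -20 0" --pt "0 -20 -10 0" --pt "0 0 0 0"

```text
clock: 2.6
position: [561.8, 156.1, 290.1]
ee_rot: [-0.42, 0.57, 0.42, 0.568]
contact_force: [0.1, 0.5, 0.1]
gripper_width: 45.2
```

```bash
python3 -c "
from h import *
go([628,78,290],yaw)"
```

```text
clk 2.60 pos [561.8 156.1 290.1] F [0.08 0.46 0.05] w 45.2 j6 -0.85
axes [[-0.001, -0.001, -1.0], [-0.956, 0.295, 0.001], [0.295, 0.956, -0.002]]
spin 179.75430482727484 or -0.2456951727251635
  after spin 179.75 shift [ 0.2 86.  55.4]
  after spin -0.25 shift [  0.2 -86.  -55.4]
shift now [  0.2 -86.3 -55.1]
```

drive_tool --pt "0 -25 -16 0" --pt "0 -25 -16 0" --pt "0 -25 -16 0" --pt "0 -11 -7 -0.2" --pt "10 0 0 0" --pt "10 0 0 0" --pt "0 0 0 0" --pt "0 0 0 0"

```text
clock: 3.27
position: [624.9, 82.4, 270.1]
ee_rot: [-0.422, 0.568, 0.423, 0.566]
contact_force: [-0.5, 0.4, -0.1]
gripper_width: 44.8
```

```bash
python3 -c "
from h import *
go([628,78,218],yaw)
t=arm.get_image('top')[:,:,::-1];s=arm.get_image('scene')[:,:,::-1]
cv2.imwrite('pics/a.png',np.hstack([cv2.resize(x,(390,390),interpolation=cv2.INTER_CUBIC) for x in (t[105:195,235:325],s[130:260,310:440])]))"
```

```text
clk 3.27 pos [624.9  82.4 270.1] F [-0.54  0.38 -0.12] w 44.8 j6 -0.68
axes [[-0.003, -0.001, -1.0], [-0.958, 0.285, 0.002], [0.285, 0.958, -0.001]]
spin -179.67887213187723 or 0.3211278681227725
  after spin -179.68 shift [52.1  4.3  3.2]
  after spin 0.32 shift [52.1 -4.3 -3.2]
shift now [52.1 -4.3 -3.3]
```

View pics/a.png

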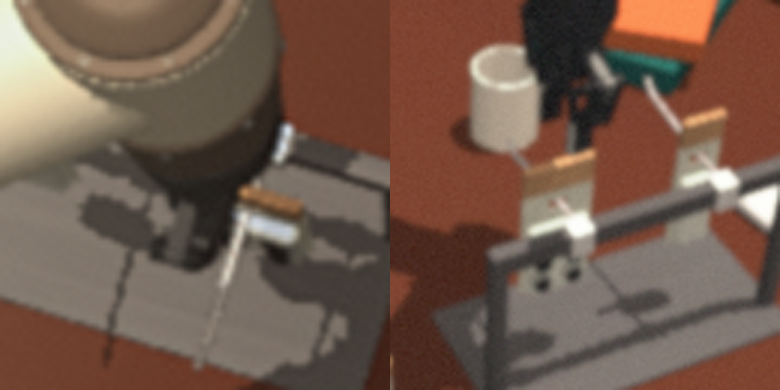

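```bash
python3 -c "
from h import *
p=np.array([624.9,82.4,270.1])
for a in (-24,0,24):
  for dz in (0,8):
    q=p+a*rx+dz*rz; print(a,dz,(proj('scene',q)-[310,130])*3+[390,0],(proj('top',q)-[235,105])*390/90)
"
```

```text
-24 0 [549.92053266 122.12655371] [217.11418308 218.54677061]
-24 8 [550.34779285 115.00116164] [215.53234552 215.87713555]
0 0 [562.79799162 137.59283302] [230.40244555 177.62217945]
0 8 [563.29184051 130.43653637] [228.94438759 174.58551673]
24 0 [576.05301508 153.51258052] [243.64126716 136.84985401]
24 8 [576.61721092 146.32662664] [242.30607546 133.44892326]
```

drive_tool --pt "8 -2 -1.5 0.3" --pt "8 -2 -1.5 0" --pt "8 0 0 0" --pt "8 0 0 0" --pt "8 0 0 0" --pt "6 0 0 0" --pt "4 0 0 0" --pt "0 0 0 0" --pt "0 0 0 0" --pt "0 0 0 0"

```text
clock: 4.2
position: [629.5, 77.5, 221.8]
ee_rot: [-0.421, 0.568, 0.421, 0.569]
contact_force: [0.2, -0.4, 0.2]
gripper_width: 44.9
```

```bash
python3 -c "
from h import *
go([628,78,218],yaw)"
```

```text
clk 4.20 pos [629.5  77.5 221.8] F [ 0.19 -0.36  0.24] w 44.9 j6 -0.67
axes [[0.001, 0.0, -1.0], [-0.957, 0.292, -0.001], [0.292, 0.957, 0.0]]
spin 179.94066609558456 or -0.059333904415439065
  after spin 179.94 shift [ 3.8 -1.6 -0.1]
  after spin -0.06 shift [3.8 1.6 0.1]
shift now [3.8 1.6 0.1]
```

drive_tool --pt "3 1.5 0 0" --pt "0 0 0 0" --pt "0 0 0 0" --grip 18

```text
clock: 4.45
position: [627.6, 77.9, 218.4]
ee_rot: [-0.421, 0.568, 0.421, 0.568]
contact_force: [-0.3, -0.1, 0.6]
gripper_width: 18.0
```

drive_tool --pt "0 0 0 0" --pt "0 0 0 0" --pt "0 0 0 0" --pt "0 0 0 0" --grip 12

```text
clock: 4.78
position: [627.7, 77.9, 218.4]
ee_rot: [-0.421, 0.568, 0.421, 0.568]
contact_force: [0.2, 0.8, 0.5]
gripper_width: 12.1
```

drive_tool --pt "0 0 0 0" --pt "0 0 0 0" --pt "0 0 0 0" --pt "0 0 0 0" --pt "0 0 0 0" --pt "0 0 0 0" --grip 0

```text
clock: 5.28
position: [627.8, 77.9, 218.4]
ee_rot: [-0.421, 0.568, 0.421, 0.568]
contact_force: [0.1, 0.8, 1.7]
gripper_width: 6.9
```

```bash
python3 -c "
from h import *
go([628,78,218],yaw)"
```

```text
clk 5.28 pos [627.8  77.9 218.4] F [0.09 0.82 1.73] w 6.9 j6 -0.67
axes [[0.0, 0.0, -1.0], [-0.956, 0.292, -0.0], [0.292, 0.956, 0.0]]
spin 179.93489617868374 or -0.06510382131625647
  after spin 179.93 shift [ 0.4  0.1 -0.2]
  after spin -0.07 shift [ 0.4 -0.1  0.2]
shift now [ 0.4 -0.1  0.2]
```

drive_tool --pt "-1.2 0 0 0" --pt "-1.2 0 0 0" --pt "-1.2 0 0 0" --pt "0 0 0 0" --pt "0 0 0 0"

```text
clock: 5.7
position: [627.6, 77.9, 221.8]
ee_rot: [-0.421, 0.568, 0.421, 0.568]
contact_force: [-0.6, 0.7, -1.6]
gripper_width: 7.1
```

drive_tool --pt "0 2 0 0" --pt "0 2 0 0" --pt "0 2 0 0" --pt "0 2 0 0" --pt "0 0 0 0" --pt "0 0 0 0"

```text
clock: 6.2
position: [619.9, 80.3, 222.1]
ee_rot: [-0.421, 0.568, 0.421, 0.568]
contact_force: [-0.7, 0.2, -0.9]
gripper_width: 7.3
```

drive_tool --pt "0.3 3 0 0" --pt "0.4 3 0 0" --pt "0.4 3 0 0" --pt "0.4 3 0 0" --pt "0.4 3 0 0" --pt "0.4 3 0 0" --pt "0.4 3 0 0" --pt "0.4 3 0 0" --pt "0 0 0 0" --pt "0 0 0 0"

```text
clock: 7.03
position: [597.0, 87.3, 218.9]
ee_rot: [-0.421, 0.568, 0.421, 0.568]
contact_force: [-1.1, 0.5, -1.3]
gripper_width: 6.9
```

drive_tool --pt "0.4 3 0 0" --pt "0.4 3 0 0" --pt "0.4 3 0 0" --pt "0.4 3 0 0" --pt "0.4 3 0 0" --pt "0 0 0 0" --pt "0 0 0 0"

```text
clock: 7.62
position: [582.6, 91.7, 217.0]
ee_rot: [-0.421, 0.568, 0.421, 0.568]
contact_force: [-0.6, 0.2, -0.5]
gripper_width: 6.9
```

drive_tool --pt "0.8 0 0 0" --pt "0.8 0 0 0" --pt "0 0 0 0" --pt "0 0 0 0"

```text
clock: 7.95
position: [582.8, 91.6, 215.1]
ee_rot: [-0.421, 0.568, 0.421, 0.568]
contact_force: [-0.6, 0.1, -1.9]
gripper_width: 6.9
```

drive_tool --pt "0.7 0 0 0" --pt "0 0 0 0" --pt "0 0 0 0"

```text
clock: 8.2
position: [582.8, 91.6, 214.4]
ee_rot: [-0.421, 0.568, 0.421, 0.568]
contact_force: [-0.9, 0.8, -1.1]
gripper_width: 6.8
```

drive_tool --pt "0.7 0 0 0" --pt "0 0 0 0" --pt "0 0 0 0"

```text
clock: 8.45
position: [582.8, 91.6, 213.8]
ee_rot: [-0.421, 0.568, 0.421, 0.568]
contact_force: [0.9, -0.1, -1.4]
gripper_width: 6.8
```

drive_tool --pt "0.6 0 0 0" --pt "0 0 0 0" --pt "0 0 0 0"

```text
clock: 8.7
position: [582.8, 91.6, 213.4]
ee_rot: [-0.421, 0.568, 0.421, 0.568]
contact_force: [-0.4, 0.9, -1.1]
gripper_width: 6.9
```

drive_tool --pt "0.5 0 0 0" --pt "0 0 0 0" --pt "0 0 0 0"

```text
clock: 8.95
position: [582.9, 91.6, 213.2]
ee_rot: [-0.421, 0.568, 0.421, 0.568]
contact_force: [-1.2, 0.1, 2.2]
gripper_width: 6.9
```

drive_tool --pt "-1.3 0 0 0" --pt "-1.3 0 0 0" --pt "-1.0 0 0 0" --pt "0.4 3 0 0" --pt "0.4 3 0 0" --pt "0.4 3 0 0" --pt "0.5 3 0 0" --pt "0.4 3 0 0" --pt "0 0 0 0" --pt "0 0 0 0"

```text
clock: 9.78
position: [568.2, 96.1, 214.3]
ee_rot: [-0.421, 0.568, 0.421, 0.568]
contact_force: [-0.2, -0.3, -0.2]
gripper_width: 6.9
```

drive_tool --pt "0.4 3 0 0" --pt "0.5 3 0 0" --pt "0.4 3 0 0" --pt "0.4 3 0 0" --pt "0 0 0 0" --pt "0 0 0 0"

```text
clock: 10.28
position: [556.8, 99.6, 212.6]
ee_rot: [-0.421, 0.568, 0.421, 0.568]
contact_force: [0.7, 0.4, -1.8]
gripper_width: 7.2
```

drive_tool --pt "0.7 0 0 0" --pt "0.7 0 0 0" --pt "0.6 0 0 0" --pt "0 0 0 0" --pt "0 0 0 0"

```text
clock: 10.7
position: [557.0, 99.4, 210.4]
ee_rot: [-0.421, 0.568, 0.421, 0.568]
contact_force: [-0.2, 0.5, -0.6]
gripper_width: 7.3
```

drive_tool --pt "0.5 0 0 0" --pt "0 0 0 0" --pt "0 0 0 0"

```text
clock: 10.95
position: [556.9, 99.5, 210.0]
ee_rot: [-0.421, 0.568, 0.421, 0.568]
contact_force: [-1.4, -0.5, -1.7]
gripper_width: 7.2
```

drive_tool --pt "0.4 0 0 0" --pt "0 0 0 0" --pt "0 0 0 0"

```text
clock: 11.2
position: [557.0, 99.5, 209.7]
ee_rot: [-0.421, 0.568, 0.421, 0.568]
contact_force: [-0.6, -0.6, -0.6]
gripper_width: 6.7
```

drive_tool --pt "0.4 0 0 0" --pt "0 0 0 0" --pt "0 0 0 0"

```text
clock: 11.45
position: [557.0, 99.5, 209.4]
ee_rot: [-0.421, 0.568, 0.421, 0.568]
contact_force: [-0.2, -0.2, -0.0]
gripper_width: 7.0
```

drive_tool --pt "-1.3 0 0 0" --pt "-1.3 0 0 0" --pt "-1.2 0 0 0" --pt "0.4 3 0 0" --pt "0.4 3 0 0" --pt "0.4 3 0 0" --pt "0.2 2 0 0" --pt "0 0 0 0" --pt "0 0 0 0"

```text
clock: 12.2
position: [546.3, 102.8, 211.7]
ee_rot: [-0.421, 0.568, 0.421, 0.568]
contact_force: [0.4, 0.6, -0.5]
gripper_width: 6.8
```

drive_tool --pt "0 1 0 0" --pt "-0.2 1 0 0" --pt "-0.4 1 0 0" --pt "-0.4 1 0 0" --pt "0 0 0 0" --pt "0 0 0 0"

```text
clock: 12.7
position: [542.6, 103.9, 212.7]
ee_rot: [-0.421, 0.568, 0.421, 0.568]
contact_force: [-0.4, -1.2, -1.0]
gripper_width: 6.8
```

drive_tool --pt "-0.4 1 0 0" --pt "-0.5 1 0 0" --pt "-0.4 1 0 0" --pt "0 0 0 0" --pt "0 0 0 0"

```text
clock: 13.12
position: [539.7, 104.8, 214.0]
ee_rot: [-0.421, 0.568, 0.421, 0.568]
contact_force: [0.2, -0.1, -0.6]
gripper_width: 7.4
```

drive_tool --pt "0.6 0 0 0" --pt "0.6 0 0 0" --pt "0.6 0 0 0" --pt "0 0 0 0" --pt "0 0 0 0"

```text
clock: 13.53
position: [539.7, 104.7, 212.0]
ee_rot: [-0.421, 0.568, 0.421, 0.568]
contact_force: [-1.3, 0.2, -1.8]
gripper_width: 6.6
```

drive_tool --pt "0.6 0 0 0" --pt "0 0 0 0" --pt "0 0 0 0"

```text
clock: 13.78
position: [539.7, 104.7, 211.5]
ee_rot: [-0.421, 0.568, 0.421, 0.568]
contact_force: [0.8, -0.6, -1.0]
gripper_width: 6.7
```

drive_tool --pt "0.5 0 0 0" --pt "0 0 0 0" --pt "0 0 0 0"

```text
clock: 14.03
position: [539.7, 104.7, 211.0]
ee_rot: [-0.421, 0.568, 0.421, 0.568]
contact_force: [0.3, 0.1, -1.0]
gripper_width: 6.5
```

drive_tool --pt "0.5 0 0 0" --pt "0 0 0 0" --pt "0 0 0 0"

```text
clock: 14.28
position: [539.7, 104.8, 210.5]
ee_rot: [-0.421, 0.568, 0.421, 0.568]
contact_force: [-0.4, -0.0, -0.6]
gripper_width: 6.8
```

drive_tool --pt "0.4 0 0 0" --pt "0 0 0 0" --pt "0 0 0 0"

```text
clock: 14.53
position: [539.7, 104.7, 210.1]
ee_rot: [-0.421, 0.568, 0.421, 0.568]
contact_force: [0.0, 0.7, -1.2]
gripper_width: 6.9
```

drive_tool --pt "0.4 0 0 0" --pt "0 0 0 0" --pt "0 0 0 0"

```text
clock: 14.78
position: [539.7, 104.7, 209.7]
ee_rot: [-0.421, 0.568, 0.421, 0.568]
contact_force: [0.5, 0.5, -0.9]
gripper_width: 7.2
```

drive_tool --pt "0.4 0 0 0" --pt "0 0 0 0" --pt "0 0 0 0"

```text
clock: 15.03
position: [539.7, 104.7, 209.3]
ee_rot: [-0.421, 0.568, 0.421, 0.568]
contact_force: [0.2, -0.6, -1.2]
gripper_width: 6.6
```

drive_tool --pt "0.4 0 0 0" --pt "0 0 0 0" --pt "0 0 0 0"

```text
clock: 15.28
position: [539.7, 104.8, 208.9]
ee_rot: [-0.421, 0.568, 0.421, 0.568]
contact_force: [0.8, -0.2, 0.5]
gripper_width: 7.0
```

drive_tool --pt "-1.3 0 0 0" --pt "-1.3 0 0 0" --pt "-0.4 1 0 0" --pt "-0.4 1 0 0" --pt "-0.5 1 0 0" --pt "0 0 0 0" --pt "0 0 0 0"

```text
clock: 15.87
position: [536.8, 105.7, 212.9]
ee_rot: [-0.421, 0.568, 0.421, 0.568]
contact_force: [0.4, -0.4, -1.7]
gripper_width: 7.0
```

drive_tool --pt "-0.4 1 0 0" --pt "-0.4 1 0 0" --pt "-0.5 1 0 0" --pt "0 0 0 0" --pt "0 0 0 0"

```text
clock: 16.28
position: [533.9, 106.5, 214.2]
ee_rot: [-0.421, 0.568, 0.421, 0.568]
contact_force: [-0.1, 0.2, -0.6]
gripper_width: 6.8
```

drive_tool --pt "0.6 0 0 0" --pt "0.6 0 0 0" --pt "0.5 0 0 0" --pt "0 0 0 0" --pt "0 0 0 0"

```text
clock: 16.7
position: [534.0, 106.5, 212.3]
ee_rot: [-0.421, 0.568, 0.421, 0.568]
contact_force: [0.5, 0.2, -1.3]
gripper_width: 6.8
```

drive_tool --pt "0.4 0 0 0" --pt "0 0 0 0" --pt "0 0 0 0"

```text
clock: 16.95
position: [534.0, 106.5, 212.0]
ee_rot: [-0.421, 0.568, 0.421, 0.568]
contact_force: [0.7, -0.5, -0.2]
gripper_width: 6.5
```

drive_tool --pt "0.3 0 0 0" --pt "0 0 0 0" --pt "0 0 0 0"

```text
clock: 17.2
position: [534.0, 106.5, 211.7]
ee_rot: [-0.421, 0.568, 0.421, 0.568]
contact_force: [0.5, 0.2, -1.1]
gripper_width: 6.8
```

drive_tool --pt "0.3 0 0 0" --pt "0 0 0 0" --pt "0 0 0 0"

```text
clock: 17.45
position: [534.0, 106.5, 211.5]
ee_rot: [-0.421, 0.568, 0.421, 0.568]
contact_force: [-0.3, -0.1, -1.1]
gripper_width: 7.2
```

drive_tool --pt "0.4 0 0 0" --pt "0 0 0 0" --pt "0 0 0 0"

```text
clock: 17.7
position: [534.1, 106.5, 211.2]
ee_rot: [-0.421, 0.568, 0.421, 0.568]
contact_force: [-0.4, 0.1, -0.5]
gripper_width: 7.1
```

drive_tool --pt "0.4 0 0 0" --pt "0 0 0 0" --pt "0 0 0 0"

```text
clock: 17.95
position: [534.1, 106.5, 210.9]
ee_rot: [-0.421, 0.568, 0.421, 0.568]
contact_force: [0.4, 1.0, 1.1]
gripper_width: 6.9
```

drive_tool --pt "-1.3 0 0 0" --pt "-1.3 0 0 0" --pt "-0.4 1 0 0" --pt "-0.4 1 0 0" --pt "-0.4 1 0 0" --pt "0 0 0 0" --pt "0 0 0 0"

```text
clock: 18.53
position: [531.0, 107.4, 214.4]
ee_rot: [-0.421, 0.568, 0.421, 0.568]
contact_force: [0.1, 0.4, -1.5]
gripper_width: 6.7
```

drive_tool --pt "-0.4 1 0 0" --pt "-0.4 1 0 0" --pt "0 0 0 0" --pt "0 0 0 0"

```text
clock: 18.87
position: [529.2, 108.0, 215.3]
ee_rot: [-0.421, 0.568, 0.421, 0.568]
contact_force: [-0.5, 0.4, -0.4]
gripper_width: 6.8
```

drive_tool --pt "-0.3 1 0 0" --pt "-0.3 1 0 0" --pt "0 0 0 0" --pt "0 0 0 0"

```text
clock: 19.2
position: [527.2, 108.6, 215.9]
ee_rot: [-0.421, 0.568, 0.421, 0.568]
contact_force: [0.0, 0.1, -0.5]
gripper_width: 6.9
```

drive_tool --pt "-0.2 1 0 0" --pt "0 1 0 0" --pt "0 0 0 0" --pt "0 0 0 0"

```text
clock: 19.53
position: [525.3, 109.1, 216.0]
ee_rot: [-0.421, 0.568, 0.421, 0.568]
contact_force: [-0.5, -0.2, -1.3]
gripper_width: 6.8
```

drive_tool --pt "0 1 0 0" --pt "0 1 0 0" --pt "0 0 0 0" --pt "0 0 0 0"

```text
clock: 19.87
position: [523.4, 109.7, 216.1]
ee_rot: [-0.421, 0.568, 0.421, 0.568]
contact_force: [0.6, 0.0, -1.4]
gripper_width: 7.0
```

drive_tool --pt "0 1 0 0" --pt "0 1 0 0" --pt "0 1 0 0" --pt "0 0 0 0" --pt "0 0 0 0"

```text
clock: 20.28
position: [520.6, 110.6, 216.1]
ee_rot: [-0.421, 0.568, 0.421, 0.568]
contact_force: [0.5, -0.9, -1.4]
gripper_width: 7.1
```

drive_tool --pt "0 2 0 0" --pt "0 2 0 0" --pt "0 2 0 0" --pt "0 0 0 0" --pt "0 0 0 0"

```text
clock: 20.7
position: [514.7, 112.4, 216.1]
ee_rot: [-0.421, 0.568, 0.421, 0.568]
contact_force: [-0.5, -0.6, -0.9]
gripper_width: 7.0
```

drive_tool --pt "0 3 0 0" --pt "0 3 0 0" --pt "0 3 0 0" --pt "0 3 0 0" --pt "0 3 0 0" --pt "0 0 0 0" --pt "0 0 0 0"

```text
clock: 21.28
position: [500.4, 116.8, 216.1]
ee_rot: [-0.421, 0.568, 0.421, 0.568]
contact_force: [0.0, 0.6, -1.3]
gripper_width: 7.2
```

```bash
python3 -c "
from h import *
s=arm.get_image('scene')[:,:,::-1]
cv2.imwrite('pics/b.png',cv2.resize(s[120:260,290:460],None,fx=4,fy=4,interpolation=cv2.INTER_CUBIC))
go([448,-247,300],np.radians(4.8))"
```

```text
clk 21.33 pos [500.5 116.8 216.1] F [-0.4  -0.29 -0.53] w 6.8 j6 -0.84
axes [[0.0, 0.0, -1.0], [-0.957, 0.292, -0.0], [0.292, 0.957, 0.0]]
spin 158.24694424287756 or -21.75305575712241
  after spin 158.25 shift [-83.9 -82.8 358.1]
  after spin -21.75 shift [ -83.9   82.8 -358.1]
shift now [ -83.9  -55.9 -363.3]
```

View pics/b.png

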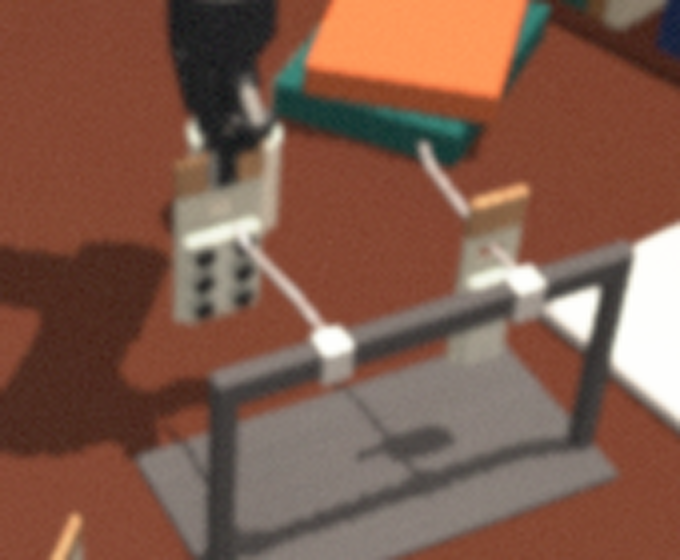

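The pack is clear of the wire (pack at about (215,240) in the crop, peg tip at (240,235) behind it), and the narrow pack still hangs at (490,280). Next: lift, spin and carry it to the well.

drive_tool --pt "-5 0 0 0" --pt "-10 0 0 0" --pt "-10 0 0 0" --pt "-10 0 0 0" --pt "-10 0 0 0" --pt "-10 0 0 -5.4" --pt "-5 0 0 -5.4" --pt "0 0 0 -5.4" --pt "0 0 0 -5.5" --pt "0 2 -8 0"

```text
clock: 22.17
position: [499.7, 109.2, 277.1]
ee_rot: [0.521, -0.478, -0.521, -0.479]
contact_force: [-0.0, 0.4, -1.1]
gripper_width: 7.1
```

drive_tool --pt "0 4 -16 0" --pt "0 6 -22 0" --pt "0 6 -22 0" --pt "0 6 -22 0" --pt "0 6 -22 0" --pt "0 6 -22 0" --pt "0 6 -22 0" --pt "0 6 -22 0" --pt "0 6 -22 0" --pt "0 6 -22 0"

```text
clock: 23.0
position: [458.4, -111.0, 276.8]
ee_rot: [0.52, -0.479, -0.519, -0.48]
contact_force: [0.3, 0.7, -0.6]
gripper_width: 6.7
```

drive_tool --pt "0 6 -22 0" --pt "0 6 -22 0" --pt "0 6 -22 0" --pt "0 6 -22 0" --pt "0 6 -22 0" --pt "0 5 -16 0" --pt "0 3 -8 0" --pt "0 0 0 0" --pt "0 0 0 0" --pt "0 0 0 0"

```text
clock: 23.83
position: [432.2, -245.6, 276.2]
ee_rot: [0.52, -0.479, -0.52, -0.479]
contact_force: [-0.2, 0.1, -1.3]
gripper_width: 6.7
```

```bash
python3 -c "
from h import *
go([430.5,-249.8,200],np.radians(4.8))"
```

```text
clk 23.83 pos [ 432.2 -245.6  276.2] F [-0.23  0.13 -1.35] w 6.7 j6 0.27
axes [[0.0, 0.0, -1.0], [-0.997, -0.082, -0.0], [-0.082, 0.997, 0.0]]
spin 179.91914519873248 or -0.0808548012674919
  after spin 179.92 shift [76.2 -2.1  4. ]
  after spin -0.08 shift [76.2  2.1 -4. ]
shift now [76.2  2.1 -4. ]
```

drive_tool --pt "5 1 -2 0" --pt "9 1 -2 0" --pt "10 0 0 0" --pt "10 0 0 0" --pt "10 0 0 0" --pt "10 0 0 0" --pt "10 0 0 0" --pt "6 0 0 0" --pt "0 0 0 0" --pt "0 0 0 0"

```text
clock: 24.67
position: [430.6, -250.4, 205.7]
ee_rot: [-0.52, 0.479, 0.52, 0.479]
contact_force: [0.4, 0.1, -1.4]
gripper_width: 6.5
```

```bash
python3 -c "
from h import *
s=arm.get_image('scene')[:,:,::-1];t=arm.get_image('top')[:,:,::-1]
cv2.imwrite('pics/d.png',np.hstack([cv2.resize(x,(390,390),interpolation=cv2.INTER_CUBIC) for x in (t[180:260,360:440],s[190:300,190:300])]))
go([430.5,-249.8,128],np.radians(4.8))"
```

```text
clk 24.77 pos [ 431.  -250.5  206.6] F [-1.07  0.22 -0.61] w 7.0 j6 0.28
axes [[0.001, -0.001, -1.0], [-0.997, -0.083, -0.001], [-0.083, 0.997, -0.001]]
spin 179.9415261153262 or -0.058473884673730936
  after spin 179.94 shift [78.6 -0.6 -0.8]
  after spin -0.06 shift [78.6  0.6  0.8]
shift now [78.6  0.6  0.8]
```

View pics/d.png

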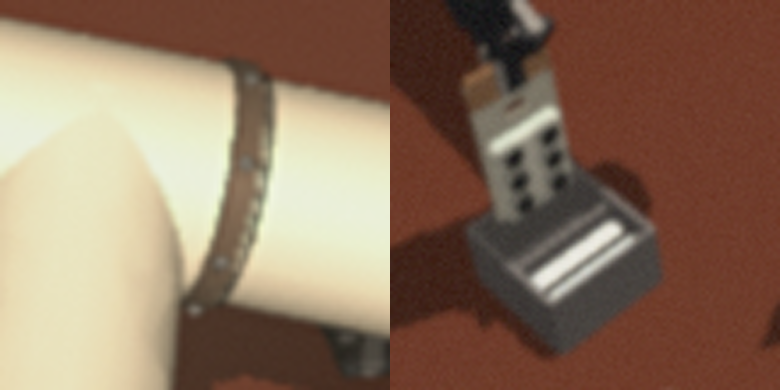

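```bash
python3 -c "
from h import *
f=390/110
y=np.radians(4.8);a=np.array([np.cos(y),np.sin(y),0]);b=np.array([-np.sin(y),np.cos(y),0]);c=np.array([456.9,-247.6,65])
for i,j in((-55,-52),(55,-52),(55,52)): print(i,j,(proj('scene',c+i*a+j*b)-[190,190]+.5)*f+[390,0])
g=[(470,234),(560,305),(658,230)]
for u,v in g: print(onz('scene',(u-390)/f+190-.5,v/f+190-.5,65))
"
```

```text
-55 -52 [465.01247862 229.14626488]
55 -52 [549.20127212 306.26271177]
55 52 [655.33443587 230.12176908]
[ 413.50495895 -303.59885542   65.        ]
[ 520.44598252 -288.02441659   65.        ]
[ 508.64834755 -189.5253621    65.        ]
```

drive_tool --pt "6 0 0 0" --pt "8 0.3 0.8 0" --pt "8 0.3 0 0" --pt "8 0 0 0" --pt "6 0 0 0" --pt "4 0 0 0" --pt "0 0 0 0" --pt "0 0 0 0"

```text
clock: 25.43
position: [429.9, -249.6, 165.8]
ee_rot: [-0.52, 0.479, 0.52, 0.479]
contact_force: [-0.2, 0.2, -1.0]
gripper_width: 7.1
```

drive_tool --pt "5 -1 0 0" --pt "6 0 0 0" --pt "6 0 0 0" --pt "6 0 0 0" --pt "5 0 0 0" --pt "3 0 0 0" --pt "2 0 0 0" --pt "0 0 0 0" --pt "0 0 0 0"

```text
clock: 26.18
position: [431.0, -249.5, 133.0]
ee_rot: [0.52, -0.479, -0.52, -0.479]
contact_force: [-0.4, -0.8, -1.4]
gripper_width: 6.5
```

drive_tool --pt "0.8 0 0 0" --pt "0.8 0 0 0" --pt "0.7 0 0 0" --pt "0 0 0 0" --pt "0 0 0 0"

```text
clock: 26.6
position: [430.9, -249.5, 130.7]
ee_rot: [0.52, -0.479, -0.52, -0.479]
contact_force: [-0.1, -0.0, -1.1]
gripper_width: 6.8
```

drive_tool --pt "0.5 0 0 0" --pt "0.5 0 0 0" --pt "0 0 0 0" --pt "0 0 0 0"

```text
clock: 26.93
position: [430.9, -249.5, 129.7]
ee_rot: [-0.52, 0.479, 0.52, 0.479]
contact_force: [0.2, 0.2, -0.7]
gripper_width: 6.6
```

drive_tool --pt "0.5 0 0 0" --pt "0.5 0 0 0" --pt "0 0 0 0" --pt "0 0 0 0"

```text
clock: 27.27
position: [430.9, -249.5, 128.7]
ee_rot: [-0.52, 0.479, 0.52, 0.479]
contact_force: [-0.3, -0.4, -0.8]
gripper_width: 6.6
```

drive_tool --pt "0.4 0 0 0" --pt "0 0 0 0" --pt "0 0 0 0"

```text
clock: 27.52
position: [430.9, -249.5, 128.3]
ee_rot: [-0.52, 0.479, 0.52, 0.479]
contact_force: [0.5, 0.1, -1.8]
gripper_width: 7.2
```

drive_tool --pt "0.4 0 0 0" --pt "0 0 0 0" --pt "0 0 0 0"

```text
clock: 27.77
position: [431.0, -249.5, 128.2]
ee_rot: [0.52, -0.479, -0.52, -0.479]
contact_force: [-1.2, 0.5, 3.0]
gripper_width: 7.3
```

drive_tool --pt "0 0 0 0" --pt "0 0 0 0" --pt "0 0 0 0" --pt "0 0 0 0" --grip 11

```text
clock: 28.1
position: [431.0, -249.5, 127.9]
ee_rot: [0.52, -0.479, -0.52, -0.479]
contact_force: [-0.4, -0.1, 0.2]
gripper_width: 11.3
```

drive_tool --pt "0 0 0 0" --pt "0 0 0 0" --pt "0 0 0 0" --pt "0 0 0 0" --pt "0 0 0 0" --grip 40

```text
clock: 28.52
position: [430.9, -249.5, 127.9]
ee_rot: [0.52, -0.479, -0.52, -0.479]
contact_force: [-0.4, 0.3, -0.3]
gripper_width: 39.9
```

drive_tool --pt "-3 0 0 0" --pt "-6 0 0 0" --pt "-8 0 0 0" --pt "-10 0 0 0" --pt "-10 0 0 0" --pt "-15 0 0 0" --pt "-15 0 0 0" --pt "-15 0 0 0" --pt "-10 0 0 0" --pt "0 0 0 0"

```text
clock: 29.35
position: [432.3, -250.0, 223.0]
ee_rot: [0.522, -0.478, -0.518, -0.48]
contact_force: [0.1, -0.9, 0.3]
gripper_width: 39.8
```

drive_tool --pt "0 0 20 0" --pt "0 0 30 0" --pt "0 0 30 0" --pt "0 0 30 0" --pt "0 0 30 0" --pt "0 0 30 0" --pt "0 0 20 0" --pt "0 0 0 0" --pt "0 0 0 0"

```text
clock: 30.1
position: [414.8, -59.4, 219.6]
ee_rot: [-0.521, 0.478, 0.521, 0.478]
contact_force: [0.9, -0.7, -0.4]
gripper_width: 40.3
```

```bash
python3 -c "
from h import *
s=arm.get_image('scene')[:,:,::-1];t=arm.get_image('top')[:,:,::-1]
cv2.imwrite('pics/e.png',np.hstack([cv2.resize(t[100:260,200:440],(390,260)),cv2.resize(s[130:340,190:450],(390,260)) ,]))
cv2.imwrite('pics/f.png',np.vstack([cv2.imread('pics/e.png'),np.hstack([cv2.resize(x,(390,300),interpolation=cv2.INTER_CUBIC) for x in (t[185:255,370:461],s[215:300,190:300])])]))"
```

```text
(no output)
```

View pics/f.png

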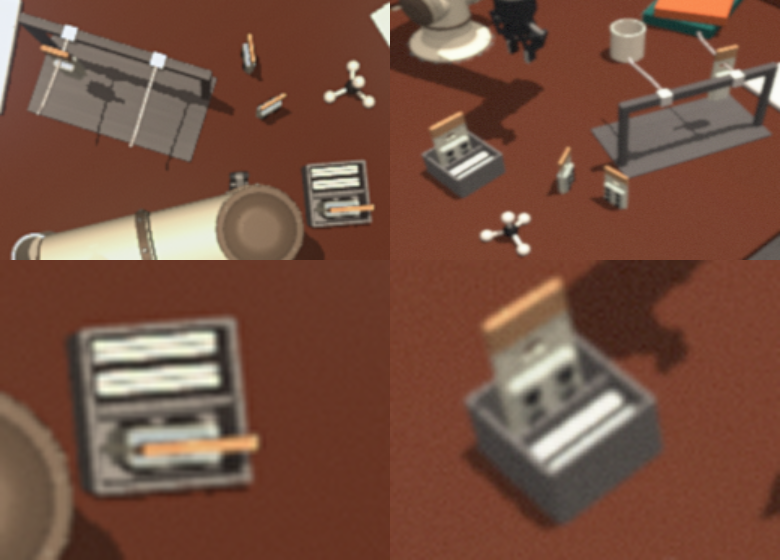

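The pack stands upright in the free well (lower left crop: header at about (200,447), blister inside the walls). The narrow pack, mug and molecule are where they were, and the gripper is clear.

```bash
python3 -c "
from bench import arm
print(arm.job_done(), arm.read_state()['clock'])"
```

```text
the job is handed in; nothing more can be done
the job is handed in; nothing more can be done
```

The wide atom pack is off its wire and standing upright in the free well of the kit box, let go, and I have handed the job in.

- **Off the peg:** I pinched the pack by its header and slid it out along the wire, which slopes down at about 0.14 rad. Light downward touches showed where the wire ran. The wrist force, read only at the end of each move, stayed at about 4 N or less, so brief peaks between readings were not seen.
- **Setting down:** The pack touched the well floor within 0.3 mm of the computed height, at about 3 N. I opened the fingers, lifted straight up and moved about 190 mm away.
- **Last checks:** Pictures from both cameras before hand-in show the pack upright in the free well. The narrow pack, mug and molecule look undisturbed. The last reading before hand-in was 30.1 s of the 72 s allowed.
- **Small disagreements:**
  - The first camera estimate of how far out the pack hung was about 1 to 3 mm too large, which the touches corrected.
  - The two views of the box differed by about 2 mm along x (one scene corner by up to 8 mm), so I shifted the placing 1 mm.
  - The first two-camera fix on the peg tip missed by about 4 mm, so I went by feel there.

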